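# Set the bench timer beside the drill press

## Robot

A 6-joint arm with a two-finger parallel gripper is mounted at the origin on the work surface. World frame = base frame: x ahead of the robot, y to its left, z up, the work surface at z = 0. Lengths are in m, angles in degrees, forces in N, time in s.
With the tool pointing down it reaches from about 0.35 to 0.875 m from the base axis. Payload 4.2 kg.
Tool frame: the origin (TCP) lies on the centre line of the jaws, within the pads' length; the fingertips stand 19 mm ahead of it and the grasp point (between the pads) is the TCP; z points along the fingers, y is the line along which they close (so a half turn about z gives the same grasp; the last joint's range is limited). The gripper opens to 87 mm and grips with 3 to 60 N. Pads are 19 mm wide; open, the fingers measure 117 mm over their backs; the gripper's body (75 mm by 190 mm) begins 51 mm behind the grasp point.
Start: joints at [89.874, 22.042, 0.453, 0, -68.411, -14.817], TCP at [0.161, 0.604, 0.215] pointing down, gripper open.
Joint ranges: [-179.83, 179.83], [-69.29, 118.12], [-61.27, 80.66], [-181.25, 117.63], [-171.15, -9.14], [-177.46, 177.46]. Speed limits (degrees/s): [159.86, 159.86, 180, 180, 180, 180].

## Interface

Orientations are given as a 3x3 rotation matrix whose columns are the frame's x, y, z axes.
In Python, from station import sense, capture, finish_job, search_frame, masks_of gives the robot as it stands.
- The arm moves only by the tool drive_tool, never from a script. Its argument "rows" is a list of rows, each a list of 7 numbers: the opening in per cent of the stroke, from 0 (shut) to 100 (fully open), then the shift along the world's x, y, z in mm, then the turn, a rotation vector about the world's x, y, z in rad. In form: [[fingers, dx, dy, dz, wx, wy, wz], ...]. A call has 1 to 5 rows; each row shifts and turns the commanded pose from where the row before left it; what a row does not reach is not made up. A row lasts 1/12 s, in which the tool goes at most 41.7 mm and 7.16 degrees, less where a joint would pass 70% of its speed; a pose out of reach is approached as far as the arm can. A call is refused whole if a number of a shift passes 41.7 or a number of a turn 0.125, either way. A call with a gripper value outside its range is refused whole. The fingers move at their own pace and stop on an object; the grip force is fixed at half the most. Time passes only in rows, so rows that do not move let the fingers close. It gives the time, the measured TCP pose, the force, the opening and the grip force at its end, in the units of the state.
- sense(): the state, without advancing time (a new reading comes with each control period).
- capture(name): name is "scene" or "top" or "wrist"; returns a dict with "frame" (480x640x3 uint8, red, green, blue), "z_map" (480x640 float32, m along the optical axis (not along the pixel's ray), 0 where there is no reading), "fx", "fy", "cx", "cy" (pixels), "R" (3x3) and "t" (3): a world point X has camera coordinates R X + t; the wrist camera has in their place "T_tool_cam" (4x4, takes a point from camera to tool coordinates, whose origin is the TCP and whose axes are the flange's). Camera axes: x right, y down, z forward; pixel columns grow to the right and rows downward; lengths in m; the calibration is good to about 2 mm. A picture is of the moment at which its call begins: read the wrist's pose just before it.
- finish_job(): hands the job in; it is judged then, once.
Trained networks look in a picture, given as the dict that the camera call returned (one of the last four; its "shot" number tells which), for a name from the list of things; names that differ only in an ending like _2 or _b are one class to them, and where a whole thing is asked for, a point or a joint stands for the part that bears it (a point fixed in the world has none). Each returns a list of dicts, best first, with "p" (0 to 1); they miss things now and then, are a little off and sometimes report something else, mostly with a low value. They report only what shows in the picture. A call takes as long as a camera call. They do not tell look-alikes from the thing itself.
- search_frame(label, picture): "xy" ([column, row] in pixels, amid what is visible of it).
- masks_of(label, picture): "region" (480x640 bool, what is visible of it) and "xy" ([column, row] in pixels, amid what is visible of it).
The state is a dict: "time_s": time; "joints": joint angles; "joint_velocities": joint speeds; "effort": joint torques, N m; "tcp_pos": TCP position; "ee_rot": TCP orientation; "wrist_force": force on the tool from outside, world axes, zero at the start; "moment": the same for the moment, N m; "gripper_width": opening from 0.0 (shut) to 1.0 (fully open); "gripper_force": force on a finger pad.
Only numpy, scipy, OpenCV 4.12 (cv2) and the standard library are available. Lean on these libraries where they do the work, as an engineer would, in place of code of your own. Each camera call takes 0.05 s, during which the arm holds its last target. There are 200 camera calls.

## Task

Set the square wind-up timer for a drilling turn: turn the bar knob on its top clockwise until the knob's pointed end is at the one long, broad mark on its dial, pushing down on it while you turn so that the light case does not slide or spin round with the knob. Let go of it, standing where it stood, and do not touch or move the round timer.

Things in the scene. Friction and masses are not known exactly. Their poses are not given: they have to be found in the camera images.
- timer: Square wind-up timer: loose grey case 90 x 90 mm, 48 mm high, 0.2 kg, on rubber feet. Origin: centre of its underside on the bench, z up. On top, about the axis through the origin: a black knob, a disc 62 mm across (top at 53 mm) with a bar grip 14 mm thick, 44 mm long, from 53 to 79 mm height; one end is a pointed nose, with a white line on top. Case top: short dark ticks, one long broad white mark.
- timer_knob (a joint): Angle of the square timer's knob, rad, growing clockwise seen from above. At 0 the bar's nose points along the case's +x; at 1.35 at the long mark (1.35 rad clockwise of +x). Starts at 0 to 0.4, stops at 2.4, stays where left. Stiff, 0.2 N m: unless pressed down (10 to 20 N is good) the case spins with it.
- timer_corner (a point): Point on the square timer's case at its top corner: x = y = 42 mm, z = 48 mm in the case's frame. Shows whether the case has slid or spun.
- round_timer: The other timer, to be left alone: loose round grey case 92 mm across, 48 mm high, 79 mm with its like bar knob. Origin: centre of its underside, z up. Farther from the robot than both timers stand a brass plumb bob (90 mm high), a green bit case (35 mm) and a steel countersink (56 mm).
Not all that is in view belongs to the job. Leave any orange or pink look-alike of the timer alone.

How it is judged (in metres and radians):
At the end, for the whole second after the job is handed in: The square timer's knob stands within 0.2 rad (11 degrees) of the long mark (1.35 rad), its case stands flat, at rest, with its origin and its corner within 15 mm of where they were at the start (so it has not spun more than about 14 degrees), and the round timer is within 15 mm of where it was (value of joint timer_knob between 1.15 and 1.55 rad and distance of each of timer_corner, timer, round_timer from where it was at the start of the episode below 0.015 m and angle between timer's own z axis and vertical below 0.1 rad and linear speed of timer below 0.02 m/s); the robot touches nothing.
It fails at once if the square timer's case spins, slides or is lifted: its corner or its origin gets more than 15 mm from where it was (distance of any of timer_corner, timer from where it was at the start of the episode above 0.015 m).
It fails at once if the round timer is touched by the fingers (over 2 N) or moved more than 15 mm (contact force between the fingers and round_timer above 2 N or distance of round_timer from where it was at the start of the episode above 0.015 m).
It also fails if it takes over 32 s, if anything falls off the work surface, if the arm or the gripper's body presses on something with over 40 N, if the wrist force passes 120 N, or if a joint passes its speed limit or range.

## Working session

There is one attempt and no reset: what is moved stays moved. The work goes in short steps, Python scripts to look and compute and a tool call to move; the robot and the scene stay as the last step left them, time stands still between calls to the robot, and variables do not carry over. Pictures are saved under pics/ and viewed, at most 10 in all, crops included, and the job is handed in when it is done.

Besides the shell and the picture viewer there is one more tool, called after ">>>" in YAML: its name, and indented under it one key for each argument. drive_tool: Moves the arm, as the interface text tells. Its arguments: {"type":"object","properties":{"rows":{"type":"array"}},"required":["rows"]}

```bash
mkdir -p pics
cat > h.py <<'E'
import numpy as np, cv2
from station import sense, capture, finish_job, search_frame, masks_of
def world(c, st=None):
    z=c["z_map"]; v,u=np.mgrid[:480,:640]
    P=np.stack([(u-c["cx"])/c["fx"]*z,(v-c["cy"])/c["fy"]*z,z],-1)
    if "R" in c: return (P-np.array(c["t"]))@np.array(c["R"])
    T=np.array(c["T_tool_cam"]); P=P@T[:3,:3].T+T[:3,3]
    return P@np.array(st["ee_rot"]).T+np.array(st["tcp_pos"])
def save(n,im): cv2.imwrite("pics/"+n,im[...,::-1])
E
python3 - <<'E'
from h import *
s=sense(); print(s["time_s"],s["tcp_pos"],np.round(s["ee_rot"],3).tolist(),s["gripper_width"])
for n in ["top","scene"]:
    c=capture(n); W=world(c); save(n+"0.png",c["frame"])
    for l in ["timer","round_timer","timer_knob"]:
        for d in masks_of(l,c)[:4]:
            m=d["region"]&(c["z_map"]>0); p=W[m]
            print(n,l,round(d["p"],2),np.round(d["xy"]),m.sum(),np.round(np.median(p,0),3),np.round(p.min(0),3),np.round(p.max(0),3))
E
```

```text
0.0 [0.1609659  0.60327522 0.21414953] [[0.966, -0.258, -0.001], [-0.258, -0.966, -0.002], [0.0, 0.002, -1.0]] 1.0000870809280797
top timer 0.88 [386. 352.] 3333 [ 0.318 -0.18   0.05 ] [ 0.258 -0.243 -0.004] [ 0.378 -0.122  0.083]
top timer 0.82 [306. 262.] 3102 [ 0.458 -0.058  0.05 ] [ 0.411 -0.109 -0.002] [ 0.521 -0.007  0.083]
top timer 0.73 [394. 252.] 3206 [ 0.48  -0.203  0.049] [ 0.435 -0.262 -0.002] [ 0.541 -0.158  0.085]
top timer 0.63 [492. 280.] 3374 [ 0.426 -0.356  0.049] [ 0.381 -0.431 -0.002] [ 0.475 -0.316  0.084]
top round_timer 0.9 [175. 213.] 2555 [0.547 0.154 0.05 ] [ 0.508  0.113 -0.002] [0.613 0.205 0.084]
top timer_knob 0.98 [308. 263.] 1083 [ 0.461 -0.058  0.054] [ 0.433 -0.088  0.047] [ 0.491 -0.028  0.083]
top timer_knob 0.89 [398. 248.] 1108 [ 0.482 -0.204  0.054] [ 0.453 -0.238  0.045] [ 0.514 -0.177  0.085]
top timer_knob 0.8 [386. 352.] 1206 [ 0.318 -0.181  0.054] [ 0.288 -0.213  0.047] [ 0.347 -0.152  0.083]
top timer_knob 0.74 [496. 280.] 1162 [ 0.427 -0.358  0.055] [ 0.398 -0.395  0.046] [ 0.459 -0.334  0.084]
scene timer 0.97 [321. 262.] 2182 [ 0.482 -0.044  0.046] [ 0.371 -0.146 -0.004] [ 0.517 -0.005  0.082]
scene timer 0.78 [266. 231.] 1885 [ 0.501 -0.187  0.046] [ 0.393 -0.299 -0.005] [ 0.536 -0.156  0.08 ]
scene timer 0.72 [239. 192.] 1427 [ 0.447 -0.341  0.046] [ 0.386 -0.409  0.004] [ 0.48  -0.313  0.08 ]
scene round_timer 0.62 [374. 349.] 2516 [0.57  0.172 0.047] [ 0.511  0.116 -0.   ] [0.603 0.207 0.081]
scene timer_knob 0.96 [320. 251.] 532 [ 0.471 -0.051  0.054] [ 0.434 -0.086  0.047] [ 0.494 -0.026  0.082]
scene timer_knob 0.93 [264. 221.] 503 [ 0.493 -0.199  0.059] [ 0.451 -0.228  0.046] [ 0.517 -0.175  0.08 ]
scene timer_knob 0.92 [236. 183.] 430 [ 0.435 -0.356  0.056] [ 0.399 -0.395  0.046] [ 0.461 -0.33   0.08 ]
scene timer_knob 0.82 [325. 196.] 427 [ 0.328 -0.175  0.053] [ 0.221 -0.27  -0.001] [ 0.352 -0.15   0.08 ]
```

View pics/top0.png

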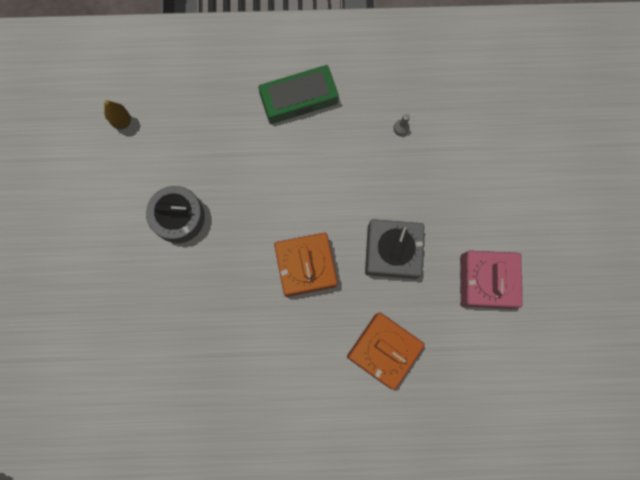

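The candidates in the top view are orange (306,264), orange (386,351), pink (492,280), grey round (175,213) and grey square (396,249). Only the grey square fits the description. I'll confirm it in a crop and measure its axis, yaw and nose.

Run:
```python
from h import *
c=capture("top"); W=world(c); f=c["frame"]
save("crop1.png",cv2.resize(f[205:290,350:440],None,fx=7,fy=7,interpolation=cv2.INTER_CUBIC)[:600,:800])
box=np.zeros((480,640),bool); box[205:295,350:440]=1
def rect(lo,hi,rad=None,ctr=None):
    m=box&(W[...,2]>lo)&(W[...,2]<hi)
    p=W[m][:,:2]
    if ctr is not None: p=p[np.hypot(*(p-ctr).T)<rad]
    (x,y),s,a=cv2.minAreaRect((p*1000).astype(np.float32)); print(lo,hi,len(p),round(x,1),round(y,1),np.round(s,1),round(a,1),p.mean(0).round(4)); return p
rect(.040,.09); b=rect(.072,.09)
w,v=np.linalg.eigh(np.cov(b.T)); print("bar axis deg",np.degrees(np.arctan2(v[1,1],v[0,1])))
# white pixels: mark and line
wh=box&(f.min(-1)>150)&(W[...,2]>.04)
n,l,st,cen=cv2.connectedComponentsWithStats(wh.astype(np.uint8))
for i in range(1,n):
    if st[i,4]>5: q=W[l==i]; print(st[i,4],cen[i].round(1),q.mean(0).round(4))
```

```text
0.04 0.09 2961 484.1 -207.4 [90.8 90.8] 84.0 [ 0.482  -0.2057]
0.072 0.09 276 487.5 -208.5 [14.  51.7] 68.2 [ 0.4856 -0.2075]
bar axis deg 158.59744040293862
```

View pics/crop1.png

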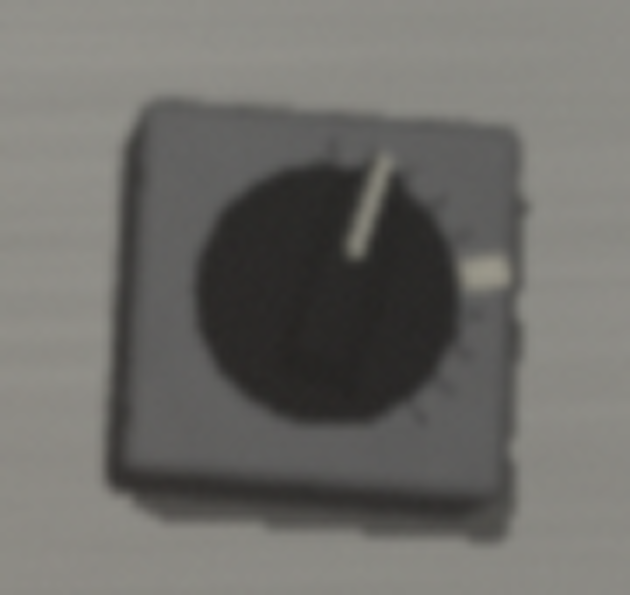

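The crop shows the grey square case with its long white mark at crop (485,273). The nose points up and right, at (385,155), and the axis is near (328,293). Case yaw is about -6°, so the knob stands at about 0.27 rad. It needs about 62° clockwise, to a final bar direction of about -83°. Next I move over it.

>>> drive_tool:
  rows:
    - [100, 22, -34, 0, 0, 0, -0.11]
    - [100, 22, -34, 0, 0, 0, 0]
    - [100, 22, -34, 0, 0, 0, 0]
    - [100, 22, -34, 0, 0, 0, 0]
    - [100, 22, -34, 0, 0, 0, 0]

```text
time_s: 0.87
tcp_pos: [0.2717, 0.4322, 0.2154]
ee_rot: [[0.932, -0.362, 0.0], [-0.362, -0.932, 0.0], [0.0, -0.0, -1.0]]
wrist_force: [0.9, 0.4, -0.3]
gripper_width: 0.999
gripper_force: 0.0
```

>>> drive_tool:
  rows:
    - [100, 22, -34, 0, 0, 0, 0]
    - [100, 22, -34, 0, 0, 0, 0]
    - [100, 22, -34, 0, 0, 0, 0]
    - [100, 22, -34, 0, 0, 0, 0]
    - [100, 22, -34, 0, 0, 0, 0]

```text
time_s: 1.28
tcp_pos: [0.3818, 0.2621, 0.2157]
ee_rot: [[0.932, -0.362, 0.001], [-0.362, -0.932, 0.001], [0.0, -0.001, -1.0]]
wrist_force: [1.0, 0.5, -0.4]
gripper_width: 0.997
gripper_force: 0.0
```

>>> drive_tool:
  rows:
    - [100, 22, -34, 0, 0, 0, 0]
    - [100, 22, -34, 0, 0, 0, 0]
    - [100, 6, -40, 0, 0, 0, 0]
    - [100, 6, -40, 0, 0, 0, 0]
    - [100, 6, -40, 0, 0, 0, 0]

```text
time_s: 1.7
tcp_pos: [0.4432, 0.0739, 0.2155]
ee_rot: [[0.932, -0.362, 0.001], [-0.362, -0.932, 0.0], [0.0, -0.0, -1.0]]
wrist_force: [0.3, -0.4, 0.2]
gripper_width: 1.003
gripper_force: 0.0
```

>>> drive_tool:
  rows:
    - [100, 6, -40, 0, 0, 0, 0]
    - [100, 6, -40, 0, 0, 0, 0]
    - [100, 6, -40, 0, 0, 0, 0]
    - [100, 6, -40, 0, 0, 0, 0]
    - [100, 6, -40, 0, 0, 0, 0]

```text
time_s: 2.12
tcp_pos: [0.4731, -0.1262, 0.2157]
ee_rot: [[0.932, -0.362, 0.001], [-0.362, -0.932, 0.0], [0.001, -0.0, -1.0]]
wrist_force: [-0.1, 0.6, 0.1]
gripper_width: 1.001
gripper_force: 0.0
```

>>> drive_tool:
  rows:
    - [100, 5, -40, 0, 0, 0, 0]
    - [100, 6, -41, 0, 0, 0, 0]
    - [100, 0, 0, 0, 0, 0, 0]

```text
time_s: 2.37
tcp_pos: [0.4845, -0.2109, 0.215]
ee_rot: [[0.929, -0.369, 0.0], [-0.369, -0.929, -0.002], [0.001, 0.001, -1.0]]
wrist_force: [0.0, -0.8, 1.0]
gripper_width: 1.002
gripper_force: 0.0
```

```bash
cat > look.py <<'E'
from h import *
import sys
s=sense(); c=capture("wrist"); W=world(c,s); save(sys.argv[1],c["frame"])
print(np.round(s["tcp_pos"],4),np.round(s["joints"],1),np.round(s["wrist_force"],1))
near=np.hypot(W[...,0]-.484,W[...,1]+.207)<.075
for lo,hi in [(.040,.09),(.050,.06),(.070,.09)]:
    m=near&(c["z_map"]>0)&(W[...,2]>lo)&(W[...,2]<hi); p=W[m][:,:2]
    if len(p)<20: print(lo,len(p)); continue
    (x,y),sz,a=cv2.minAreaRect((p*1000).astype(np.float32)); w,v=np.linalg.eigh(np.cov(p.T))
    print(lo,len(p),round(x,1),round(y,1),np.round(sz,1),round(a,1),p.mean(0).round(4),"axis",round(np.degrees(np.arctan2(v[1,1],v[0,1])),1), "z",np.median(W[m][:,2]).round(4))
E
python3 look.py w1.png
```

```text
[ 0.4845 -0.2109  0.215 ] [ -5.9  12.6 -13.1   0.1 -64.2  74.2] [ 0.  -0.8  1. ]
0.04 11772 485.5 -207.0 [90.  90.4] 83.9 [ 0.489  -0.2085] axis 56.7 z 0.0485
0.05 3313 490.2 -207.3 [80.4 69.8] 80.2 [ 0.4874 -0.2079] axis 67.2 z 0.0529
0.07 1170 489.2 -208.2 [13.5 50.3] 68.5 [ 0.4888 -0.2082] axis 158.9 z 0.0788
```

View pics/w1.png

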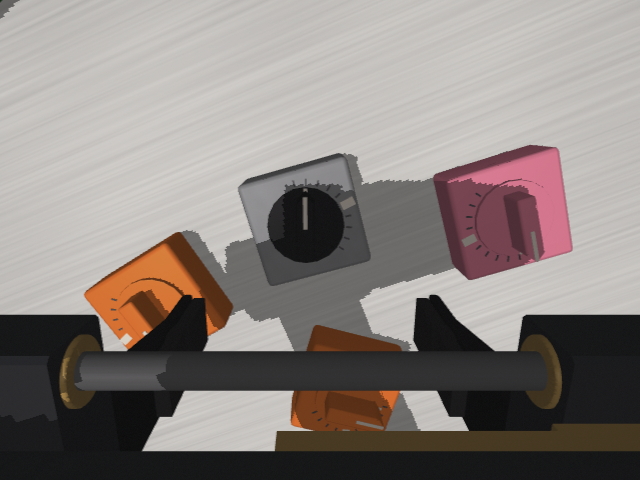

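The wrist view shows the grey square timer at about (305,223), lined up with the jaws. Its axis is at (485.5,-207.0) mm and the nose direction is -21.3°. I'll descend astride the bar.

>>> drive_tool:
  rows:
    - [100, 1, 4, -40, 0, 0, 0]
    - [60, 0, 0, -40, 0, 0, 0]
    - [60, 0, 0, -35, 0, 0, 0]
    - [60, 0, 0, -15, 0, 0, 0]
    - [60, 0, 0, 0, 0, 0, 0]

```text
time_s: 2.83
tcp_pos: [0.4819, -0.1997, 0.0814]
ee_rot: [[0.932, -0.362, -0.009], [-0.362, -0.932, 0.002], [-0.009, 0.002, -1.0]]
wrist_force: [0.1, -0.6, 0.3]
gripper_width: 0.78
gripper_force: 0.0
```

>>> drive_tool:
  rows:
    - [60, 0, 0, 0, 0, 0, 0]
    - [60, 0, 0, 0, 0, 0, 0]

```text
time_s: 3.0
tcp_pos: [0.4866, -0.2008, 0.0869]
ee_rot: [[0.933, -0.361, 0.003], [-0.361, -0.933, -0.001], [0.003, -0.0, -1.0]]
wrist_force: [0.9, -0.8, 0.5]
gripper_width: 0.648
gripper_force: 0.0
```

>>> drive_tool:
  rows:
    - [50, -1, -6, -6, 0, 0, 0]
    - [40, 0, 0, -4, 0, 0, 0]
    - [40, 0, 0, 0, 0, 0, 0]
    - [40, 0, 0, 0, 0, 0, 0]

```text
time_s: 3.33
tcp_pos: [0.4841, -0.2073, 0.0755]
ee_rot: [[0.932, -0.363, 0.0], [-0.363, -0.932, -0.0], [0.0, -0.0, -1.0]]
wrist_force: [-0.4, 0.5, 0.7]
gripper_width: 0.425
gripper_force: 0.0
```

>>> drive_tool:
  rows:
    - [25, 1, 0, 0, 0, 0, 0]
    - [15, 0, 0, 0, 0, 0, 0]
    - [5, 0, 0, 0, 0, 0, 0]
    - [5, 0, 0, 0, 0, 0, 0]
    - [5, 0, 0, 0, 0, 0, 0]

```text
time_s: 3.75
tcp_pos: [0.4852, -0.2071, 0.0753]
ee_rot: [[0.932, -0.362, 0.0], [-0.362, -0.932, -0.0], [0.0, -0.0, -1.0]]
wrist_force: [0.2, -0.0, 1.0]
gripper_width: 0.115
gripper_force: 0.0
```

>>> drive_tool:
  rows:
    - [5, 0, 0, -2, 0, 0, 0]
    - [5, 0, 0, -1, 0, 0, 0]
    - [5, 0, 0, 0, 0, 0, 0]

```text
time_s: 4.0
tcp_pos: [0.4851, -0.2072, 0.0722]
ee_rot: [[0.932, -0.362, -0.0], [-0.362, -0.932, -0.0], [-0.0, 0.0, -1.0]]
wrist_force: [0.8, 0.3, 0.2]
gripper_width: 0.056
gripper_force: 0.0
```

Run:
```python
from h import *
s=sense(); print(s["gripper_width"],s["gripper_force"],s["wrist_force"])
c=capture("scene"); save("s2.png",cv2.resize(c["frame"][150:300,170:370],None,fx=4,fy=4,interpolation=cv2.INTER_CUBIC))
```

```text
0.056212552033689564 0.0 [0.80753309 0.32884322 0.19038809]
```

View pics/s2.png

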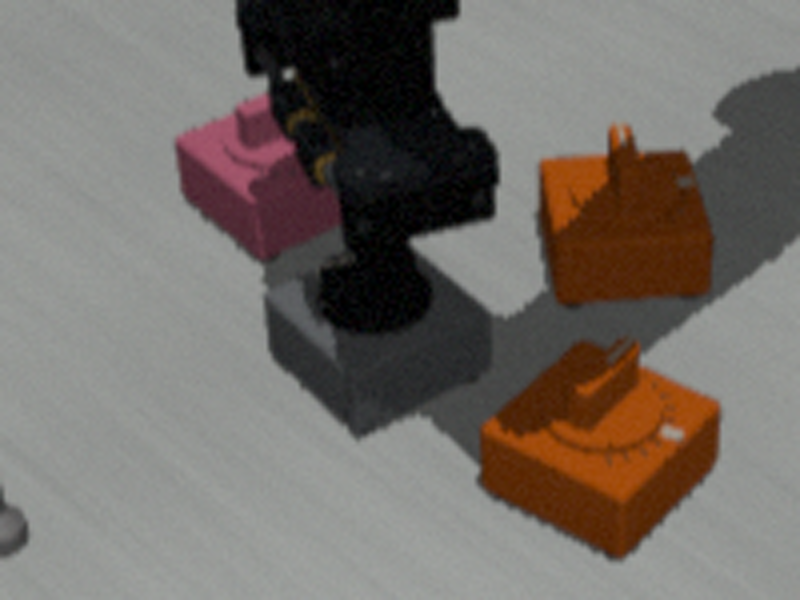

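The gripper is astride the knob at about (375,290) in the crop, and the case hasn't moved. The reading of 0.056 with no force just means the commanded width was reached, so I'll close further.

>>> drive_tool:
  rows:
    - [0, 0, 0, 0, 0, 0, 0]
    - [0, 0, 0, 0, 0, 0, 0]
    - [0, 0, 0, 0, 0, 0, 0]

```text
time_s: 4.3
tcp_pos: [0.4851, -0.2071, 0.0722]
ee_rot: [[0.932, -0.362, -0.0], [-0.362, -0.932, 0.0], [-0.0, -0.0, -1.0]]
wrist_force: [-1.0, -1.1, -0.1]
gripper_width: 0.003
gripper_force: 0.0
```

Run:
```python
from h import *
s=sense(); c=capture("wrist"); W=world(c,s); f=np.clip(c["frame"].astype(float)*2.2,0,255).astype(np.uint8)
save("w3.png",f)
L=(W-np.array(s["tcp_pos"]))@np.array(s["ee_rot"])
for r in range(200,440,20):
    print(r,[(u,*(L[r,u]*1000).round().astype(int)) for u in range(240,400,20) if c["z_map"][r,u]>0])
```

```text
200 [(240, np.int64(36), np.int64(-41), np.int64(74)), (260, np.int64(40), np.int64(-27), np.int64(53)), (280, np.int64(43), np.int64(-15), np.int64(35)), (300, np.int64(45), np.int64(-5), np.int64(27)), (320, np.int64(45), np.int64(4), np.int64(24)), (340, np.int64(45), np.int64(13), np.int64(24)), (360, np.int64(45), np.int64(22), np.int64(24)), (380, np.int64(45), np.int64(32), np.int64(25))]
220 [(240, np.int64(35), np.int64(-33), np.int64(24)), (260, np.int64(36), np.int64(-24), np.int64(24)), (280, np.int64(36), np.int64(-15), np.int64(25)), (300, np.int64(35), np.int64(-5), np.int64(26)), (320, np.int64(36), np.int64(4), np.int64(24)), (340, np.int64(36), np.int64(13), np.int64(24)), (360, np.int64(36), np.int64(23), np.int64(24)), (380, np.int64(36), np.int64(32), np.int64(24))]
240 [(240, np.int64(26), np.int64(-34), np.int64(24)), (260, np.int64(26), np.int64(-24), np.int64(24)), (280, np.int64(27), np.int64(-14), np.int64(20)), (300, np.int64(27), np.int64(-5), np.int64(19)), (320, np.int64(28), np.int64(4), np.int64(19)), (340, np.int64(27), np.int64(13), np.int64(19)), (
[... 2990 characters left out ...]
64(29), np.int64(-6), np.int64(-101)), (300, np.int64(-3), np.int64(-4), np.int64(-56)), (320, np.int64(-3), np.int64(3), np.int64(-56)), (340, np.int64(29), np.int64(5), np.int64(-101)), (360, np.int64(29), np.int64(9), np.int64(-101)), (380, np.int64(30), np.int64(12), np.int64(-101))]
420 [(240, np.int64(25), np.int64(-14), np.int64(-101)), (260, np.int64(25), np.int64(-10), np.int64(-101)), (280, np.int64(24), np.int64(-6), np.int64(-100)), (300, np.int64(-113), np.int64(-7), np.int64(72)), (320, np.int64(-114), np.int64(6), np.int64(73)), (340, np.int64(25), np.int64(5), np.int64(-101)), (360, np.int64(25), np.int64(9), np.int64(-101)), (380, np.int64(25), np.int64(13), np.int64(-101))]
```

View pics/w3.png

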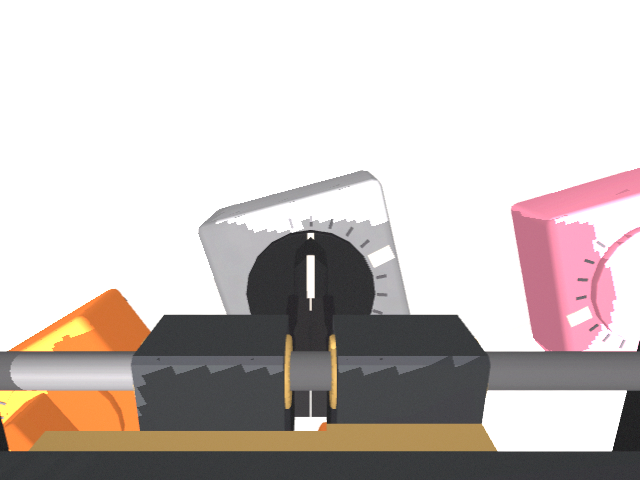

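The wrist view shows the fingers at about (310,320), in line with the bar. They look almost fully shut over it with no force, so I'll check where the finger surfaces are relative to the bar.

Run:
```python
from h import *
s=sense(); c=capture("wrist"); W=world(c,s)
f=np.clip((c["frame"].astype(float)/255)**.4*255,0,255).astype(np.uint8)
save("w4.png",cv2.resize(f[225:345,250:370],None,fx=5,fy=5,interpolation=cv2.INTER_NEAREST))
L=(W-np.array(s["tcp_pos"]))@np.array(s["ee_rot"])*1000
for r in (280,290,300,310):
    print(r,[(u,)+tuple(int(round(a)) for a in L[r,u]) for u in range(282,340,4)])
```

```text
280 [(282, 8, -14, 19), (286, 8, -12, 19), (290, 8, -10, 19), (294, 17, -7, -6), (298, 17, -6, -6), (302, 18, -4, -7), (306, 17, -2, -6), (310, 18, -1, -8), (314, 18, 1, -8), (318, 18, 3, -7), (322, 18, 4, -7), (326, 17, 6, -6), (330, 8, 9, 18), (334, 8, 11, 19), (338, 8, 13, 19)]
290 [(282, 2, -14, 20), (286, 2, -12, 20), (290, 3, -10, 19), (294, 12, -7, -4), (298, 13, -6, -6), (302, 14, -4, -8), (306, 13, -2, -7), (310, 13, -1, -7), (314, 13, 1, -6), (318, 13, 3, -6), (322, 14, 4, -8), (326, 13, 6, -6), (330, 3, 9, 20), (334, 3, 11, 18), (338, 3, 13, 19)]
300 [(282, -3, -14, 19), (286, -3, -12, 19), (290, 11, -9, -12), (294, 11, -7, -12), (298, 11, -5, -13), (302, 10, -4, -10), (306, 10, -2, -9), (310, 9, -1, -7), (314, 10, 1, -10), (318, 10, 3, -10), (322, 10, 4, -10), (326, 12, 6, -14), (330, 12, 7, -13), (334, -2, 11, 19), (338, -2, 13, 18)]
310 [(282, -8, -14, 19), (286, -8, -12, 19), (290, 11, -8, -22), (294, 12, -7, -23), (298, 10, -5, -20), (302, 10, -4, -19), (306, 10, -2, -19), (310, 4, -1, -7), (314, 10, 1, -19), (318, 10, 2, -19), (322, 10, 4, -18), (326, 11, 5, -22), (330, 11, 7, -22), (334, 11, 8, -22), (338, -7, 13, 18)]
```

View pics/w4.png

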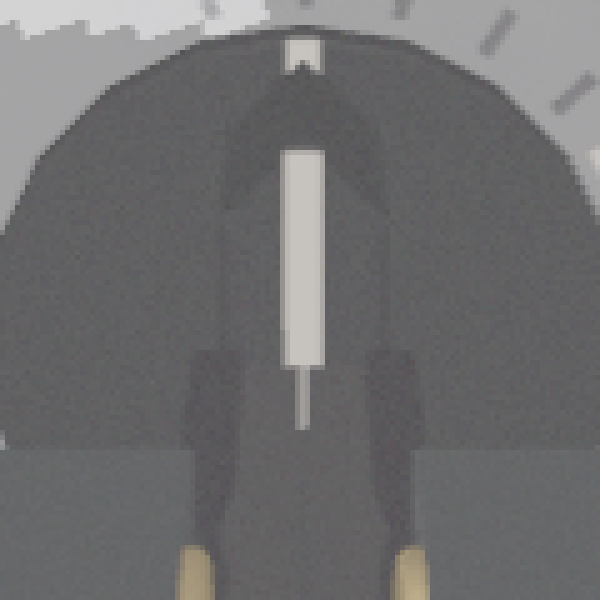

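The crop shows the finger ends stopping above the bar top, at tool z of about -8 to -10 mm. The bar's white line is visible past them and through the gap. So the real fingertips may be about 27 mm shorter than stated. I'll open the fingers and measure the tips directly.

>>> drive_tool:
  rows:
    - [50, 0, 0, 6, 0, 0, 0]
    - [50, 0, 0, 0, 0, 0, 0]
    - [50, 0, 0, 0, 0, 0, 0]
    - [50, 0, 0, 0, 0, 0, 0]

```text
time_s: 4.73
tcp_pos: [0.4852, -0.2071, 0.0784]
ee_rot: [[0.932, -0.362, 0.0], [-0.362, -0.932, 0.0], [0.0, -0.0, -1.0]]
wrist_force: [-1.3, -0.1, 0.1]
gripper_width: 0.224
gripper_force: 0.0
```

Run:
```python
from h import *
s=sense(); c=capture("wrist"); W=world(c,s); print(s["tcp_pos"],s["gripper_width"])
L=(W-np.array(s["tcp_pos"]))@np.array(s["ee_rot"])*1000
ok=(c["z_map"]>0)
# finger pixels: any points above bar-top height and |x|<14, |y|<65
m=ok&(abs(L[...,0])<14)&(abs(L[...,1])<70)&(W[...,2]>.083)
v,u=np.nonzero(m); P=L[m]
print(len(P),P.min(0),P.max(0))
for lo in range(-50,0,4):
    k=(P[:,2]>=lo)&(P[:,2]<lo+4)
    if k.any(): print(lo,k.sum(),P[k].min(0).round(),P[k].max(0).round(),"rows",v[k].min(),v[k].max(),"cols",u[k].min(),u[k].max())
f=np.clip((c["frame"].astype(float)/255)**.4*255,0,255).astype(np.uint8)
save("w5.png",f)
for r in range(270,330,6): print(r,[tuple(int(round(a)) for a in L[r,q]) for q in range(208,262,6)])
```

```text
[ 0.48518713 -0.20714199  0.07842078] 0.22430219794848802
5526 [-11.70955908 -21.50392556 -90.53638718] [13.99756928 20.46699628 -6.18176003]
-50 386 [-10. -20. -50.] [ 12.  19. -46.] rows 340 402 cols 250 371
-46 414 [ -9. -21. -46.] [ 13.  20. -42.] rows 335 392 cols 248 373
-42 335 [  9. -22. -42.] [ 12.  20. -38.] rows 329 341 cols 248 373
-38 341 [  5. -21. -38.] [ 12.  20. -34.] rows 324 340 cols 250 371
-34 399 [ -0. -20. -34.] [ 12.  19. -30.] rows 318 350 cols 254 367
-30 313 [ -2. -19. -30.] [ 12.  18. -26.] rows 314 350 cols 258 362
-26 280 [ -5. -19. -26.] [ 12.  18. -22.] rows 309 350 cols 261 361
-22 242 [ -8. -19. -22.] [ 12.  18. -18.] rows 305 350 cols 262 359
-18 275 [ -7. -19. -18.] [ 12.  18. -14.] rows 301 348 cols 263 358
-14 222 [ -9. -19. -14.] [ 12.  18. -10.] rows 297 345 cols 264 357
-10 174 [ -7. -19. -10.] [12. 18. -6.] rows 295 337 cols 265 356
270 [(-9, -64, 79), (-8, -60, 78), (8, -46, 31), (9, -42, 30), (9, -39, 31), (8, -37, 32), (9, -33, 31), (9, -30, 31), (10, -27, 26)]
276 [(-13, -64, 80), (-12, -60, 79), (5, -46, 32), (6, -42, 30), (5, -40, 31), 
[... 512 characters left out ...]
(-28, -57, 78), (-9, -44, 33), (-8, -40, 31), (-8, -37, 31), (-7, -34, 30), (-8, -31, 31), (-5, -27, 25)]
306 [(-33, -65, 79), (-32, -61, 79), (-33, -58, 79), (-32, -54, 78), (79, -1, -169), (-11, -38, 31), (-11, -34, 30), (-11, -31, 31), (-8, -27, 25)]
312 [(-37, -66, 79), (-37, -62, 79), (-37, -58, 80), (-37, -54, 79), (-14, -41, 31), (-14, -37, 30), (-14, -35, 31), (-14, -31, 31), (-11, -28, 25)]
318 [(38, -23, -85), (39, -21, -85), (38, -20, -84), (38, -19, -85), (38, -18, -84), (38, -16, -84), (38, -15, -85), (-18, -32, 31), (-17, -28, 30)]
324 [(39, -22, -88), (38, -21, -86), (38, -20, -87), (38, -19, -87), (38, -17, -87), (38, -16, -87), (37, -15, -84), (-20, -31, 29), (11, -20, -33)]
```

View pics/w5.png

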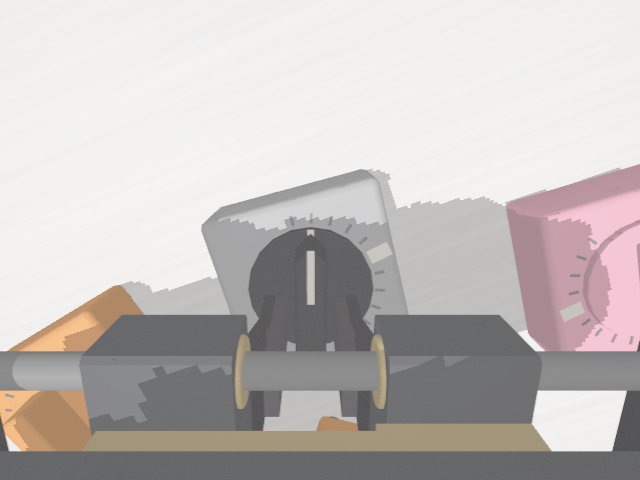

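Measured directly, the fingertips end about 6 mm behind the reported TCP rather than 19 mm ahead of it. To reach the disc, the TCP has to be at about z = 0.047. I'll descend by that measurement and watch the force.

>>> drive_tool:
  rows:
    - [50, 0, 0, 0, 0, 0, 0]
    - [50, 0, 0, 0, 0, 0, 0]
    - [50, 0, 0, -10, 0, 0, 0]
    - [50, 0, 0, -8, 0, 0, 0]
    - [50, 0, 0, 0, 0, 0, 0]

```text
time_s: 5.2
tcp_pos: [0.4834, -0.2068, 0.0579]
ee_rot: [[0.932, -0.363, -0.005], [-0.363, -0.932, 0.001], [-0.005, 0.001, -1.0]]
wrist_force: [-0.8, -0.4, -0.7]
gripper_width: 0.491
gripper_force: 0.0
```

>>> drive_tool:
  rows:
    - [50, 0, 0, -5, 0, 0, 0]
    - [50, 0, 0, -3, 0, 0, 0]
    - [50, 0, 0, 0, 0, 0, 0]

```text
time_s: 5.45
tcp_pos: [0.4846, -0.2071, 0.0514]
ee_rot: [[0.932, -0.363, -0.002], [-0.363, -0.932, 0.0], [-0.002, 0.0, -1.0]]
wrist_force: [-1.1, -0.1, 0.7]
gripper_width: 0.502
gripper_force: 0.0
```

>>> drive_tool:
  rows:
    - [5, 0, 0, 0, 0, 0, 0]
    - [5, 0, 0, 0, 0, 0, 0]
    - [5, 0, 0, 0, 0, 0, 0]
    - [5, 0, 0, 0, 0, 0, 0]
    - [5, 0, 0, 0, 0, 0, 0]

```text
time_s: 5.87
tcp_pos: [0.4853, -0.2072, 0.0525]
ee_rot: [[0.932, -0.362, 0.0], [-0.362, -0.932, -0.0], [0.0, -0.0, -1.0]]
wrist_force: [0.5, -0.4, -0.3]
gripper_width: 0.209
gripper_force: 0.0
```

>>> drive_tool:
  rows:
    - [5, 0, 0, 0, 0, 0, 0]
    - [5, 0, 0, 0, 0, 0, 0]
    - [5, 0, 0, 0, 0, 0, 0]

```text
time_s: 6.12
tcp_pos: [0.4852, -0.2072, 0.0524]
ee_rot: [[0.932, -0.362, 0.0], [-0.362, -0.932, -0.0], [0.0, -0.0, -1.0]]
wrist_force: [-0.6, 0.2, 1.2]
gripper_width: 0.158
gripper_force: 30.0
```

>>> drive_tool:
  rows:
    - [5, 0, 0, -2, 0, 0, 0]
    - [5, 0, 0, -1, 0, 0, 0]
    - [5, 0, 0, 0, 0, 0, 0]

```text
time_s: 6.37
tcp_pos: [0.4853, -0.2073, 0.0523]
ee_rot: [[0.932, -0.361, 0.0], [-0.361, -0.932, -0.001], [0.001, 0.001, -1.0]]
wrist_force: [-5.2, 3.3, 19.3]
gripper_width: 0.159
gripper_force: 30.0
```

The bar is gripped at 13.7 mm and pressed with 19 N. Now I turn it clockwise, starting gently.

>>> drive_tool:
  rows:
    - [5, 0, 0, 0, 0, 0, -0.05]
    - [5, 0, 0, 0, 0, 0, -0.07]
    - [5, 0, 0, 0, 0, 0, -0.08]

```text
time_s: 6.62
tcp_pos: [0.4853, -0.2072, 0.0522]
ee_rot: [[0.841, -0.541, 0.001], [-0.541, -0.841, -0.001], [0.001, 0.001, -1.0]]
wrist_force: [-6.1, 4.4, 18.3]
gripper_width: 0.157
gripper_force: 30.0
```

Run:
```python
from h import *
s=sense(); print(np.round(s["tcp_pos"],4),np.round(s["wrist_force"],1),np.round(s["moment"],2))
c=capture("wrist"); W=world(c,s)
m=(W[...,2]>.040)&(W[...,2]<.0505)&(np.hypot(W[...,0]-.4855,W[...,1]+.207)<.075)&(c["z_map"]>0)
(x,y),sz,a=cv2.minAreaRect((W[m][:,:2]*1000).astype(np.float32)); print(x,y,sz,a)
```

```text
[ 0.4853 -0.2072  0.0522] [-6.1  4.4 18.3] [1.2  1.75 0.23]
485.9627685546875 -207.47259521484375 (89.16290283203125, 89.72312927246094) 84.11119079589844
```

The case hasn't moved, and the moment of 0.23 N m is as expected. I continue with the remaining 0.88 rad.

>>> drive_tool:
  rows:
    - [5, 0, 0, 0, 0, 0, -0.09]
    - [5, 0, 0, 0, 0, 0, -0.09]
    - [5, 0, 0, 0, 0, 0, -0.09]
    - [5, 0, 0, 0, 0, 0, -0.09]
    - [5, 0, 0, 0, 0, 0, -0.09]

```text
time_s: 7.08
tcp_pos: [0.4853, -0.2072, 0.0523]
ee_rot: [[0.521, -0.854, 0.001], [-0.854, -0.521, -0.001], [0.001, 0.0, -1.0]]
wrist_force: [-5.9, 4.4, 19.2]
gripper_width: 0.157
gripper_force: 30.0
```

>>> drive_tool:
  rows:
    - [5, 0, 0, 0, 0, 0, -0.09]
    - [5, 0, 0, 0, 0, 0, -0.09]
    - [5, 0, 0, 0, 0, 0, -0.09]
    - [5, 0, 0, 0, 0, 0, -0.09]
    - [5, 0, 0, 0, 0, 0, -0.08]

```text
time_s: 7.5
tcp_pos: [0.4853, -0.2073, 0.0523]
ee_rot: [[0.108, -0.994, 0.001], [-0.994, -0.108, -0.001], [0.001, -0.0, -1.0]]
wrist_force: [-4.6, 4.2, 19.3]
gripper_width: 0.163
gripper_force: 30.0
```

>>> drive_tool:
  rows:
    - [5, 0, 0, 0, 0, 0, 0]
    - [5, 0, 0, 0, 0, 0, 0]

```text
time_s: 7.67
tcp_pos: [0.4853, -0.2073, 0.0523]
ee_rot: [[0.11, -0.994, 0.001], [-0.994, -0.11, -0.001], [0.001, -0.001, -1.0]]
wrist_force: [-5.9, 3.2, 19.5]
gripper_width: 0.16
gripper_force: 30.0
```

Run:
```python
from h import *
s=sense(); R=np.array(s["ee_rot"]); print(np.degrees(np.arctan2(R[1,1],R[0,1])),np.round(s["wrist_force"],1),np.round(s["moment"],2),np.round(s["joints"],1))
c=capture("wrist"); W=world(c,s)
m=(W[...,2]>.040)&(W[...,2]<.0505)&(np.hypot(W[...,0]-.4855,W[...,1]+.207)<.075)&(c["z_map"]>0)
(x,y),sz,a=cv2.minAreaRect((W[m][:,:2]*1000).astype(np.float32)); print(x,y,sz,a)
f=np.clip((c["frame"].astype(float)/255)**.4*255,0,255).astype(np.uint8)
save("w6.png",f[130:420,150:480])
```

```text
-173.65963537958834 [-5.9  3.2 19.5] [ 1.26  1.74 -0.11] [ -5.5  23.1 -25.1   0.1 -41.8  11.8]
485.4200134277344 -207.34713745117188 (89.54336547851562, 90.38552856445312) 83.65335845947266
```

View pics/w6.png

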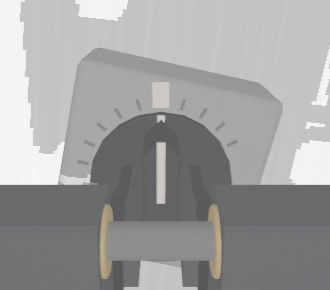

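The crop shows the nose at (161,120) exactly at the broad mark at (160,95), and the case hasn't moved. I'll ease the press, open, and lift straight up.

>>> drive_tool:
  rows:
    - [5, 0, 0, 2, 0, 0, 0]
    - [10, 0, 0, 0.5, 0, 0, 0]
    - [50, 0, 0, 0, 0, 0, 0]
    - [50, 0, 0, 0, 0, 0, 0]
    - [50, 0, 0, 0, 0, 0, 0]

```text
time_s: 8.13
tcp_pos: [0.4849, -0.2071, 0.0512]
ee_rot: [[0.11, -0.994, -0.001], [-0.994, -0.11, 0.0], [-0.0, 0.001, -1.0]]
wrist_force: [-0.2, 0.7, 0.9]
gripper_width: 0.307
gripper_force: 0.0
```

>>> drive_tool:
  rows:
    - [50, 0, 0, 0, 0, 0, 0]
    - [50, 0, 0, 0, 0, 0, 0]
    - [50, 0, 0, 5, 0, 0, 0]
    - [50, 0, 0, 20, 0, 0, 0]
    - [50, 0, 0, 40, 0, 0, 0]

```text
time_s: 8.55
tcp_pos: [0.4816, -0.2064, 0.1134]
ee_rot: [[0.109, -0.994, -0.011], [-0.994, -0.109, 0.002], [-0.003, 0.011, -1.0]]
wrist_force: [1.6, 0.2, 0.6]
gripper_width: 0.496
gripper_force: 0.0
```

>>> drive_tool:
  rows:
    - [50, 0, 0, 40, 0, 0, 0]
    - [50, 0, 0, 40, 0, 0, 0]
    - [50, 0, 0, 0, 0, 0, 0]
    - [50, 0, 0, 0, 0, 0, 0]
    - [50, 0, 0, 0, 0, 0, 0]

```text
time_s: 8.97
tcp_pos: [0.4845, -0.2069, 0.1965]
ee_rot: [[0.109, -0.994, -0.0], [-0.994, -0.109, 0.001], [-0.001, 0.0, -1.0]]
wrist_force: [-0.2, -0.8, -0.5]
gripper_width: 0.504
gripper_force: 0.0
```

```bash
python3 look.py w7.png
```

```text
[ 0.4845 -0.2069  0.1965] [ -5.5  13.4 -14.9  -0.  -61.8  11.8] [-0.2 -0.8 -0.5]
0.04 13043 485.5 -206.4 [90.5 90.2] 84.1 [ 0.4859 -0.2106] axis -179.0 z 0.0485
0.05 3653 488.3 -209.6 [75.7 72.1] 9.7 [ 0.4859 -0.2089] axis -173.8 z 0.0529
0.07 1339 485.8 -210.1 [13.6 50.4] 6.1 [ 0.4858 -0.2098] axis 96.4 z 0.0788
```

View pics/w7.png

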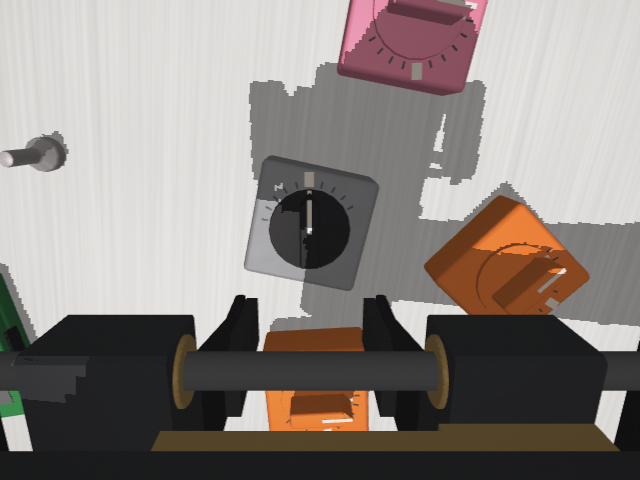

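The nose at (309,200) points at the broad mark at (309,179). The case is at (485.5,-206.4) mm with its yaw unchanged, and the arm is clear.

```bash
python3 -c "
from station import finish_job; print(finish_job())"
```

```text
the job is handed in; nothing more can be done
None
```

The square timer's knob now points at the long mark (measured about 1.34 rad against 1.35). The case shifted by less than 1 mm, the round timer was never approached, and the arm was clear when I handed the job in at about 9 s; no verdict was returned.

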